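# Open the clamped hazelnut jar and hold the lid over it

### The arm

A 7-joint arm with a two-finger parallel gripper is mounted at the origin on the work surface. World frame = base frame: x ahead of the robot, y to its left, z up, the work surface at z = 0. Lengths are in m, angles in rad, forces in N, time in s.
With the tool pointing down it reaches from about 0.35 to 0.9 m from the base axis. Payload 8.1 kg.
Tool frame: the origin (TCP) lies midway between the tips of the shut fingers; the grasp point (between the pads) lies 19 mm behind it; z points along the fingers, x is the direction in which the jaws open and shut, and the axes are right-handed (so a half turn about z gives the same grasp; the last joint's range is limited). The gripper opens to 92 mm and grips with 3 to 60 N. Pads are 19 mm wide; open, the fingers measure 130 mm over their backs; the gripper's body (75 mm by 190 mm) begins 47 mm behind the grasp point.
Start: joints at [-1.261, 0.434, 0.025, 1.573, -0.012, 1.134, -0.075], TCP at [0.251, 0.573, 0.227] pointing down, gripper open.
Joint ranges: [-2.62, 2.62], [-0.44, 2.09], [-1.27, 1.32], [0.08, 2.57], [-1.32, 4.46], [0.12, 2], [-2.74, 2.74]. Speed limits (rad/s): [2.22, 2.22, 3.01, 3.01, 3.14, 3.14, 3.14].

### API

Orientations are given as a rotation vector (axis times angle).
In Python, from cell import arm gives the robot as it stands. The module is installed in compiled form; this text tells all that it offers.
- The arm moves only by the tool play_rows, never from a script. Its argument "motion" is a list of rows, each a list of 7 numbers: the gripper's target within -1 to 1 (fully open at 1, half-way at 0, shut at -1), then the shift along the tool's x, y, z in mm, then the turn, a rotation vector about the tool's x, y, z in rad. In form: [[claw, tx, ty, tz, ax, ay, az], ...]. A call has 1 to 10 rows; each row is the pose to reach, as a shift and turn from the pose measured when the call began, along the tool's axes at that moment; what a row does not reach only later rows make up. A row lasts 1/10 s, in which the tool goes at most 50 mm and 8.59 degrees, less where a joint would pass 70% of its speed; a pose out of reach is approached as far as the arm can. A call with a gripper value outside its range is refused whole. The fingers move at their own pace and stop on an object; "force" is the grip in N (left out, the last holds). Time passes only in rows, so rows that repeat a pose let the fingers close. It gives the time, the measured TCP pose, the force and the opening at its end, in the units of the state.
- arm.observe(): the state, without advancing time (a new reading comes with each control period).
- arm.get_image(name): name is "side" or "top" or "wrist"; returns a dict with "img" (480x640x3 uint8, blue, green, red), "depth" (480x640 float32, m along the optical axis (not along the pixel's ray), 0 where there is no reading), "K" (3x3 intrinsics, pixels), "k1" (the pictures are not rectified: a ray, as slopes to the right and down, at radius r is drawn at 1 + k1 r^2 times it, then the intrinsics apply), "rvec" (rotation vector, rad) and "tvec" (3), from world to camera coordinates, as OpenCV has them. Camera axes: x right, y down, z forward; pixel columns grow to the right and rows downward; lengths in m; the calibration is good to about 2 mm. A picture is of the moment at which its call begins.
- arm.sign_off(): hands the job in, once; it reports no verdict.
Trained networks look in a picture, given as the dict that the camera call returned (one of the last four; its "shot" number tells which), for a name from the list of things; names that differ only in an ending like _2 or _b are one class to them, and where a whole thing is asked for, a point or a joint stands for the part that bears it (a point fixed in the world has none). Each returns a list of dicts, best first, with "score" (0 to 1); they miss things now and then, are a little off and sometimes report something else, mostly with a low value. They report only what shows in the picture. A call takes as long as a camera call. They do not tell look-alikes from the thing itself.
- arm.look_for(picture, query): "box" ([left, top, width, height] as shares, 0 to 1, of the picture: columns of its width, rows of its height, round what is visible of it).
The state is a dict: "clock": time; "joints": joint angles; "dq": joint speeds; "joint_efforts": joint torques, N m; "position": TCP position; "ee_rot": TCP orientation; "force": force on the tool from outside, world axes, zero at the start; "ft_torque": the same for the moment, N m; "width": opening from 0.0 (shut) to 1.0 (fully open).
Only numpy, scipy, OpenCV 4.12 (cv2) and the standard library are available. Lean on these libraries where they do the work, as an engineer would, in place of code of your own. Each camera call takes 0.05 s, during which the arm holds its last target. There are 200 camera calls.

### The job

Open the square jar of hazelnuts that stands loose in the wooden jar clamp: first slide the clamp's stiff jaw up against the jar by its upright handle until the jar is felt to be firmly pinched between both pads, without crushing it, and let go of the handle. Then twist the tight metal lid anticlockwise (seen from above) until its thread lets go, which takes less than a quarter turn (do not turn it further than that), with the jar staying put and square in the clamp, and lift the lid straight up. Finish while still holding the lid: keep it gripped level and still, straight over the jar's mouth with about 2 cm of air between the two, and leave everything else on the table alone.

Things in the scene. Friction and masses are not known exactly. Their poses are not given: they have to be found in the camera images.
- clamp: fixed jar clamp: light wooden board 110 mm (its x) by 310 mm (its y), 18 mm thick, lying on the table; origin at the centre of the board's underside, z up. The jar stands on the board between a fixed jaw at its +y end and a sliding jaw; both jaws are 80 mm wide along x and reach 61 mm above the table. The sliding jaw closes towards +y
- fixed_pad (a point): centre of the rubber face of the fixed jaw that meets the jar, 76 mm wide and 36 mm high, 40 mm above the table, 100 mm from the clamp's origin along its +y
- sliding_pad (a point): centre of the rubber face of the sliding jaw that meets the jar, 76 mm wide and 36 mm high, 40 mm above the table; it looks along the clamp's +y
- jaw (a joint): position of the sliding jaw in m: 0 fully open, grows as the jaw slides towards the jar, up to 0.065 (end of travel). The gap between the pads is 0.119 minus this value, so it pinches the 64 mm jar squarely at about 0.055. It is stiff: about 8 N moves it, and it stays where it is left unless the jar is shoved against it with more than that
- handle (a point): centre of the gripping part of the sliding jaw's upright handle: a dark wooden post, 24 mm along the clamp's x by 22 mm along its y, 68 mm behind the sliding pad's face; the point lies 86 mm above the table and the post's top 106 mm; the post is free all round down to 40 mm above the table
- jar: square glass jar full of nuts, loose on the clamp's board, about 0.4 kg: body 64 by 64 mm and 58 mm high, then a round neck 40 mm across up to the rim at 86 mm; origin at the centre of its underside, z up, faces square to its x and y. At first it stands a little off the fixed pad, by 5 to 12 mm
- jar_mouth (a point): centre of the jar's rim, 86 mm above the jar's underside
- cap_center (a point): centre of the metal screw lid, half-way up: a disc 58 mm across and 20 mm high, closed on top, with an inner rim 17 mm deep over the jar's neck. Screwed on, this point lies 79 mm above the jar's underside; the jar's shoulder lies 11 mm below the lid's lower edge. z is the lid's axis
- cap: the same lid, 35 g; origin at the centre of its lower edge, z up along its axis
- thread (a joint): how far the lid has been unscrewed, in rad: 0 tight, grows as the lid turns anticlockwise seen from above on the jar. It takes about 0.25 N m all the way. From about 0.85 the lugs are clear and the lid lifts straight off; before that it holds fast to the jar. The lid does not rise while it turns. It stops reading on once the lid is lifted
- cutter: star-shaped sheet-metal cookie cutter, 68 mm across, 25 mm high, lying near the clamp on its far side; origin: centre of its underside
- spoon: wooden spoon about 190 mm long and 24 mm wide lying on the table on the robot's side of the clamp, roughly along the clamp's y; origin: under its middle
- mug: white mug, 84 mm across, 85 mm high, on the left of the table; origin: centre of its underside
- spare_jar: round closed glass jar with a metal lid, 68 mm across, 90 mm high, on the right of the table, not the one to open; origin: centre of its underside
- tin: round flat metal tin, 100 mm across, 58 mm high, on the right of the table; origin: centre of its underside
There are look-alikes about, which are no part of the job. What is shaped like the cap but blue, orange or purple is not meant.

How it is judged:
On the way, in this order (a step that is already met when the one before it is completed fails the run):
1. the clamp's jaw is slid shut so that both pads press on the jar (contact force between each of jaw_c0, clamp_c0 and jar above 3 N), for 0.2 s.
2. the lid is unscrewed until the thread lets go, with the jar braced (value of joint thread above 0.8 rad and value of joint jaw above 0.051 m), for 0.1 s.
At the end, for the whole second after the job is handed in: fingers hold the lid (over 1 N) still, level (0.2 rad), lower edge 5 to 45 mm above the jar's rim, within 20 mm sideways of the mouth, clear of the jar; jar on the board, upright, square to the clamp (0.12 rad), jaw still shut on it (pads within 4 mm of it); thread undone (over 0.8 rad) (all of step 2 and z of cap in the frame of jar between 0.091 and 0.131 m and horizontal distance between cap_center and jar_mouth below 0.02 m and angle between cap's own z axis and vertical below 0.2 rad and linear speed of cap below 0.03 m/s and contact force between the fingers and cap above 1 N and contact force between cap and jar below 0.1 N and angle between jar's own z axis and vertical below 0.08 rad and angle between the x axis of jar and the x axis of clamp, either way round below 0.12 rad and z of jar in the frame of clamp below 0.023 m); the arm keeps its last pose, push and grip.
It fails at once if the jar turns with the lid in the clamp (over 0.25 rad) (angle between the x axis of jar and the x axis of clamp, either way round above 0.25 rad).
It fails at once if the jar is pulled up off the board (over 12 mm) (z of jar in the frame of clamp above 0.03 m).
It fails at once if the jar is crushed by the jaw (over 60 N) (contact force between jaw_c0 and jar above 60 N).
It fails at once if the lid is turned on past a quarter turn (value of joint thread above 1.6 rad).
It fails at once if another thing on the table is moved (over 40 mm) (distance of any of cutter, spoon, mug, spare_jar, tin from where it was at the start of the episode above 0.04 m).
It also fails if it takes over 64 s, if anything falls off the work surface, if the arm or the gripper's body presses on something with over 40 N, if the wrist force passes 120 N, or if a joint passes its speed limit or range.

## Working session

There is one attempt and no reset: what is moved stays moved. The work goes in short steps, Python scripts to look and compute and a tool call to move; the robot and the scene stay as the last step left them, time stands still between calls to the robot, and variables do not carry over. Pictures are saved under pics/ and viewed, on a budget of 10 in all, crops included, one or two more only if the job needs it, and the job is handed in when it is done.

Besides the shell and the picture viewer there is one more tool, called after "Request:" in YAML: its name, and indented under it one key for each argument. play_rows: Moves the arm, as the interface text tells. Its arguments: {"type":"object","properties":{"motion":{"type":"array"},"force":{"type":"number"}},"required":["motion"]}

```bash
mkdir -p pics; cat > h.py <<'E'
import numpy as np, cv2
from cell import arm
from scipy.spatial.transform import Rotation as R
def cloud(p):
    K=p["K"];v,u=np.mgrid[0:480,0:640].astype(float)
    D=np.array([p["k1"],0,0,0,0.])
    n=cv2.undistortPoints(np.stack([u.ravel(),v.ravel()],1)[:,None],K,D)[:,0]
    z=p["depth"].ravel();c=np.c_[n*z[:,None],z]
    M=R.from_rotvec(np.ravel(p["rvec"])).as_matrix()
    w=(c-np.ravel(p["tvec"]))@M
    w[z==0]=np.nan
    return w.reshape(480,640,3)
def box(p,q):
    for d in arm.look_for(p,q)[:3]:
        l,t,w,h=d["box"];print(q,round(d["score"],2),[round(l*640),round(t*480),round((l+w)*640),round((t+h)*480)])
E
python3 - <<'E'
from h import *
s=arm.observe();print(s)
ps={n:arm.get_image(n) for n in("top","side")}
for n,p in ps.items():
    print(n,p["K"].tolist(),p["k1"],np.ravel(p["rvec"]),np.ravel(p["tvec"]))
    cv2.imwrite(f"pics/{n}0.png",p["img"])
    np.savez(f"{n}0.npz",img=p["img"],w=cloud(p))
    for q in("clamp","jar","cap","handle","cutter","spoon","spare_jar","mug","tin"): box(p,q)
E
```

```text
{'clock': 0.0, 'joints': array([-1.26061223,  0.43522134,  0.02499061,  1.57407839, -0.01161215,
        1.13400263, -0.07510808]), 'dq': array([ 0.00013955, -0.00132163, -0.00133187, -0.00020957, -0.00057797,
       -0.00140864,  0.0010687 ]), 'joint_efforts': array([ 1.02642756e-03, -6.67849159e+01,  9.84927267e-01, -3.14453495e+01,
       -6.08055596e-02,  4.30275255e-02,  1.52030452e-04]), 'position': array([0.25058122, 0.57201787, 0.22595343]), 'ee_rot': array([ 2.62880846e+00,  1.71839510e+00, -1.92919540e-03]), 'force': array([-0.63998253, -0.71255899, -0.20563587]), 'ft_torque': array([ 0.03966852,  0.0021616 , -0.04474121]), 'width': 1.0031519684583763}
top [[446.5603225604487, 0.0, 322.6527580611298], [0.0, 446.5603225604487, 244.5939773480643], [0.0, 0.0, 1.0]] -0.07293369151572172 [ 2.15817859 -2.21247172  0.08528329] [0.03650724 0.53091209 1.06662679]
clamp 0.85 [262, 199, 394, 299]
jar 0.69 [292, 243, 326, 280]
cap 0.98 [241, 317, 262, 342]
cap 0.65 [324, 161, 346, 184]
cap 0.65 [224, 207, 249, 229]
handle 0.81 [327, 217, 365, 259]
cutter 0.72 [297, 186, 318, 208]
cutter 0.32 [482, 268, 534, 314]
spare_jar 0.8 [482, 189, 525, 218]
mug 0.61 [136, 291, 191, 327]
tin 0.96 [482, 270, 530, 312]
tin 0.5 [294, 246, 322, 272]
side [[615.5154222677146, 0.0, 305.36763612113407], [0.0, 615.5154222677146, 236.4906757367649], [0.0, 0.0, 1.0]] -0.14094777926191043 [ 0.35826926 -2.81369986  1.12633205] [0.51675968 0.1549647  1.37161318]
clamp 0.93 [274, 209, 351, 320]
clamp 0.38 [289, 210, 324, 260]
jar 0.84 [299, 257, 337, 285]
cap 0.87 [282, 329, 313, 356]
cap 0.85 [223, 232, 248, 256]
cap 0.71 [233, 322, 258, 348]
handle 0.88 [288, 211, 326, 256]
cutter 0.91 [241, 258, 267, 280]
spoon 0.9 [337, 226, 381, 290]
spare_jar 0.88 [304, 119, 329, 157]
mug 0.71 [302, 256, 334, 284]
mug 0.59 [294, 212, 323, 257]
mug 0.55 [301, 385, 347, 457]
tin 0.77 [367, 136, 409, 173]
tin 0.6 [302, 384, 352, 457]
```

```bash
python3 - <<'E'
import numpy as np,cv2
a=np.load("top0.npz");b=np.load("side0.npz")
t=cv2.resize(a["img"][170:330,220:420],(800,640))[:, :];t=cv2.resize(t,(640,512))
cv2.imwrite("pics/top_crop.png",t)
cv2.imwrite("pics/side_crop.png",cv2.resize(b["img"][190:340,210:410],(800,600)))
w=a["w"]
# heights in clamp neighbourhood
sel=w[190:310,250:410].reshape(-1,3); sel=sel[~np.isnan(sel[:,0])]
for lo,hi in((.012,.024),(.054,.067),(.1,.112),(.1,.125),(.085,.12)):
    m=sel[(sel[:,2]>lo)&(sel[:,2]<hi)]
    if len(m): 
        c,s,an=cv2.minAreaRect((m[:,:2]*1000).astype(np.float32));print(lo,hi,len(m),c,s,an)
for (n,d,(x,y)) in(("top",a,(307,259)),("top",a,(251,329)),("top",a,(335,172)),("top",a,(236,218)),("top",a,(307,197)),("side",b,(318,265)),("side",b,(305,225))):
    print(n,x,y,d["w"][y,x])
E
```

```text
0.012 0.024 4012 (519.9034423828125, 6.984954833984375) (262.1842956542969, 315.7564697265625) 60.80278778076172
0.054 0.067 698 (510.1951599121094, 30.791091918945312) (79.92578125, 204.3108367919922) 27.685016632080078
0.1 0.112 618 (517.1614379882812, 6.228385925292969) (56.12891387939453, 178.09722900390625) 24.634035110473633
0.1 0.125 619 (517.1614379882812, 6.228385925292969) (56.12891387939453, 178.09722900390625) 24.634035110473633
0.085 0.12 633 (516.8168334960938, 6.070335388183594) (56.8872184753418, 178.09722900390625) 24.634035110473633
top 307 259 [0.493722   0.05937757 0.10919274]
top 251 329 [0.33233922 0.20062319 0.02147047]
top 335 172 [ 0.71073791 -0.01167349  0.01848707]
top 236 218 [0.60293208 0.23485178 0.01439938]
top 307 197 [0.65292065 0.05927903 0.00197428]
side 318 265 [0.48216293 0.09300644 0.10281948]
side 305 225 [ 0.5482206  -0.05241265  0.06532111]
```

View pics/top0.png

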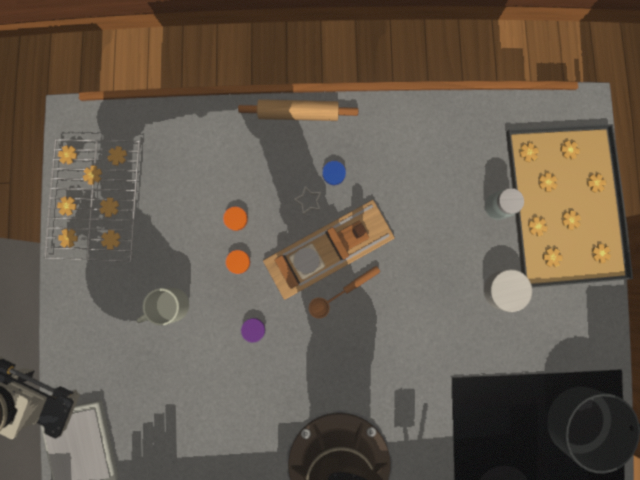

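View pics/side_crop.png

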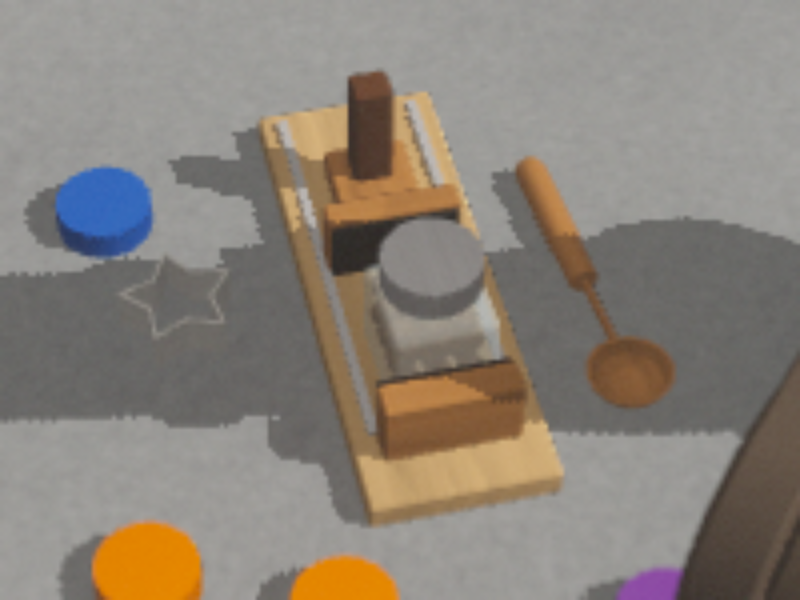

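The top view shows the clamp running from (270,285) to (390,215), with the fixed jaw at lower left, the lid at (307,259) and the post at (360,231). The spoon lies below it, and the coloured lids are decoys. Next I'll fit poses.

```bash
cat >> h.py <<'E'
def fit(ws):
    P=np.concatenate([w.reshape(-1,3) for w in ws]);P=P[~np.isnan(P[:,0])]
    P=P[(np.abs(P[:,0]-.52)<.2)&(np.abs(P[:,1]-.01)<.2)]
    return P
E
python3 - <<'E'
from h import *
for n in("top","side"):
    d=np.load(f"{n}0.npz");P=fit([d["w"]])
    a=np.deg2rad(27);c0=np.array([.515,.01])
    def loc(p,a,c):
        q=p[:,:2]-c;return np.c_[q@[np.cos(a),np.sin(a)],q@[-np.sin(a),np.cos(a)]]
    q=loc(P,a,c0);P=P[(abs(q[:,0])<.062)&(abs(q[:,1])<.17)]
    print(n,"tablez",np.median(fit([d["w"]])[:,2]))
    def rect(m,l):
        c,s,an=cv2.minAreaRect((m[:,:2]*1000).astype(np.float32));print(l,len(m),np.round(c,1),np.round(s,1),round(an,2),"z",np.median(m[:,2]).round(4))
    rect(P[P[:,2]>.010],"board+")
    rect(P[(P[:,2]>.012)&(P[:,2]<.026)],"board")
    q=loc(P,a,c0)
    H=P[(P[:,2]>.094)&(q[:,1]<-.03)&(q[:,1]>-.12)];rect(H,"post")
    C=P[(P[:,2]>.100)&(q[:,1]>-.02)];print("cap mean",C.mean(0)); rect(C,"cap")
    e=cv2.minEnclosingCircle((C[:,:2]*1000).astype(np.float32));print(e)
    J=P[(P[:,2]>.054)&(P[:,2]<.07)];qj=loc(J,a,c0);rect(J[qj[:,1]>.085],"fixed jaw");rect(J[qj[:,1]<.0],"slide jaw")
E
```

```text
top tablez 0.0012945610424987466
board+ 5692 [521.7   9.5] [110.4 311.1] 27.68 z 0.0203
board 3624 [521.5   9.4] [110.1 311.1] 27.66 z 0.0185
post 109 [558.1 -60.5] [23.7 22.1] 27.88 z 0.1055
cap mean [0.49159527 0.06188314 0.10727175]
cap 516 [491.8  62.9] [55.9 53.7] 88.56 z 0.1073
((491.6062927246094, 62.17829895019531), 28.76364517211914)
fixed jaw 381 [470.7 106.1] [79.9 34.3] 27.69 z 0.0606
slide jaw 325 [542.1 -30. ] [79.7 67. ] 27.62 z 0.0616
side tablez 0.0010407818510499132
board+ 4909 [519.3  13.1] [111.1 319.7] 27.63 z 0.0346
board 2197 [519.1  13.5] [111.1 317.3] 27.63 z 0.018
post 101 [556.1 -54.8] [23.3 27.6] 14.81 z 0.1043
cap mean [0.4891365  0.06763777 0.10654875]
cap 462 [489.3  66.5] [57.6 60.1] 41.06 z 0.1065
((490.7428894042969, 65.88924407958984), 32.162750244140625)
fixed jaw 516 [469.8 107.9] [80.2 43. ] 28.3 z 0.0605
slide jaw 327 [530.5 -18. ] [75.5 80.2] 1.27 z 0.0606
```

```bash
cat >> h.py <<'E'
A=np.deg2rad(27.66);O=np.array([.5216,.0095]);XC=np.array([np.cos(A),np.sin(A)]);YC=np.array([-np.sin(A),np.cos(A)])
def tgt(x,y,z,yaw):
    "TCP target: clamp-frame x,y, world z, tool-x yaw in deg (world)"
    s=arm.observe();Rn=R.from_rotvec(s["ee_rot"])
    Rt=R.from_euler("z",yaw,degrees=True)*R.from_euler("x",np.pi)
    p=np.r_[O+x*XC+y*YC,z];d=Rn.inv().apply(p-s["position"])*1000
    print("shift",d.round(1),"turn",(Rn.inv()*Rt).as_rotvec().round(3))
def st():
    s=arm.observe();q=s["position"];dd=q[:2]-O;x=R.from_rotvec(s["ee_rot"]).as_matrix()
    print("t",s["clock"],"clampxy mm",(1000*dd@XC).round(1),(1000*dd@YC).round(1),"z",(q[2]*1000).round(1),"yaw",np.rad2deg(np.arctan2(x[1,0],x[0,0])).round(1),"tilt",np.rad2deg(np.arccos(-x[2,2])).round(2))
    f=s["force"];print("F clamp",(f[:2]@XC).round(1),(f[:2]@YC).round(1),f[2].round(1),"T",s["ft_torque"].round(2),"w",round(s["width"]*92,1),"q",s["joints"].round(2))
E
python3 -c "
from h import *
st();tgt(0,-.079,.2,-62.34)"
```

```text
t 1.0 clampxy mm 21.5 624.4 z 226.8 yaw 66.3 tilt 0.0
F clamp 1.5 -0.4 -1.0 T [-0.01  0.   -0.  ] w 91.9 q [-1.26  0.43  0.03  1.57 -0.01  1.13 -0.08]
shift [-456.4  535.6   26.7] turn [-0.    -0.     2.246]
```

Request:
play_rows:
  motion:
    - [0.3,-46,54,3,0,0,0.15]
    - [0.3,-91,107,5,0,0,0.3]
    - [0.3,-137,161,8,0,0,0.45]
    - [0.3,-183,214,11,0,0,0.6]
    - [0.3,-228,268,13,0,0,0.75]
    - [0.3,-274,321,16,0,0,0.9]
    - [0.3,-320,375,19,0,0,1.05]
    - [0.3,-365,428,21,0,0,1.2]
    - [0.3,-411,482,24,0,0,1.35]
    - [0.3,-456,536,27,0,0,1.5]
  force: 40

```text
clock: 2.0
position: [0.4697, 0.1213, 0.2081]
ee_rot: [-3.093, 0.544, -0.001]
force: [-0.1, 0.4, -0.8]
width: 0.649
```

```bash
python3 -c "
from h import *
st();tgt(0,-.079,.14,-62.34)"
```

```text
t 2.0 clampxy mm 5.9 123.1 z 208.1 yaw -19.9 tilt 0.07
F clamp 0.1 0.4 -0.8 T [-0.05  0.04 -0.03] w 59.7 q [-0.78  0.23  0.51  1.96 -0.14  0.98 -0.55]
shift [145.2 140.8  68.1] turn [-0.001 -0.     0.74 ]
```

Request:
play_rows:
  motion:
    - [0.3,29,28,6,0,0,0.15]
    - [0.3,58,56,14,0,0,0.3]
    - [0.3,87,84,26,0,0,0.45]
    - [0.3,116,113,40,0,0,0.6]
    - [0.3,145,141,58,0,0,0.74]
    - [0.3,145,141,68,0,0,0.74]
    - [0.3,145,141,68,0,0,0.74]

```text
clock: 2.7
position: [0.5571, -0.0614, 0.1386]
ee_rot: [2.687, -1.627, -0.003]
force: [-1.1, 1.4, 0.1]
width: 0.648
```

```bash
python3 - <<'E'
from h import *
st();tgt(0,-.079,.070,-62.34)
p=arm.get_image("side");cv2.imwrite("pics/s1.png",cv2.resize(p["img"][170:340,210:410],(800,680))[:600])
E
```

```text
t 2.7 clampxy mm -1.5 -79.3 z 138.6 yaw -62.4 tilt 0.11
F clamp -0.3 1.7 0.1 T [ 0.03  0.15 -0.01] w 59.6 q [-0.46  0.48  0.67  1.88 -0.37  0.91 -0.7 ]
shift [-0.2 -1.6 68.6] turn [ 0.002  0.001 -0.001]
```

View pics/s1.png

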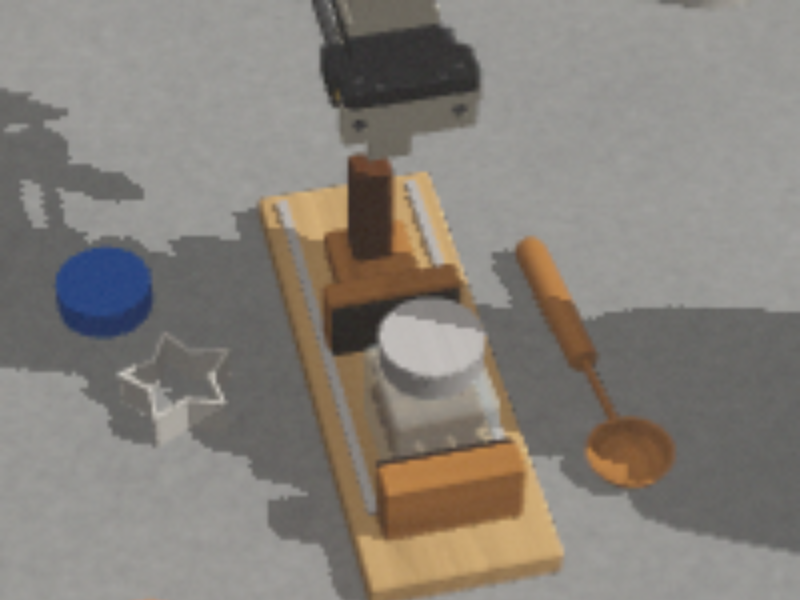

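The gripper stands over the post (370,160), its front finger at (390,145) between post and jaw. I'll go down and grip.

Request:
play_rows:
  motion:
    - [0.3,0,-2,25,0,0,0]
    - [0.3,0,-2,50,0,0,0]
    - [0.3,0,-2,69,0,0,0]
    - [0.3,0,-2,69,0,0,0]
    - [-1,0,-2,69,0,0,0]
    - [-1,0,-2,69,0,0,0]
    - [-1,0,-2,69,0,0,0]
    - [-1,0,-2,69,0,0,0]
    - [-1,0,-2,69,0,0,0]

```text
clock: 3.65
position: [0.5593, -0.059, 0.0709]
ee_rot: [-2.688, 1.624, 0.002]
force: [-3.2, 7.8, 2.9]
width: 0.264
```

```bash
python3 -c "
from h import *
st()"
```

```text
t 3.65 clampxy mm 1.6 -78.2 z 70.9 yaw -62.3 tilt 0.09
F clamp 0.8 8.4 2.9 T [ 1.55  0.67 -0.04] w 24.3 q [-0.41  0.57  0.61  1.93 -0.46  0.78 -0.63]
```

Request:
play_rows:
  motion:
    - [-1,-4,0,0,0,0,0]
    - [-1,-8,0,0,0,0,0]
    - [-1,-12,0,0,0,0,0]
    - [-1,-16,0,0,0,0,0]
    - [-1,-20,0,0,0,0,0]
    - [-1,-24,0,0,0,0,0]
    - [-1,-28,0,0,0,0,0]
    - [-1,-32,0,0,0,0,0]
    - [-1,-36,0,0,0,0,0]
    - [-1,-36,0,0,0,0,0]

```text
clock: 4.65
position: [0.5431, -0.0281, 0.071]
ee_rot: [-2.688, 1.625, -0.002]
force: [3.4, -3.7, -5.3]
width: 0.239
```

```bash
python3 -c "
from h import *
st()"
```

```text
t 4.65 clampxy mm 1.5 -43.3 z 71.0 yaw -62.3 tilt 0.07
F clamp 1.3 -4.9 -5.3 T [-0.74 -0.44  0.02] w 22.0 q [-0.48  0.55  0.61  1.98 -0.45  0.75 -0.69]
```

Request:
play_rows:
  motion:
    - [-1,-2,0,0,0,0,0]
    - [-1,-3,0,0,0,0,0]
    - [-1,-4,0,0,0,0,0]
    - [-1,-5,0,0,0,0,0]
    - [-1,-6,0,0,0,0,0]
    - [-1,-7,0,0,0,0,0]
    - [-1,-8,0,0,0,0,0]
    - [-1,-9,0,0,0,0,0]
    - [-1,-9,0,0,0,0,0]

```text
clock: 5.55
position: [0.54, -0.0223, 0.071]
ee_rot: [2.686, -1.627, 0.008]
force: [7.0, -8.4, -8.2]
width: 0.239
```

```bash
python3 -c "
from h import *
st()"
```

```text
t 5.55 clampxy mm 1.5 -36.7 z 71.0 yaw -62.4 tilt 0.28
F clamp 2.3 -10.7 -8.2 T [-1.01 -0.65  0.15] w 21.9 q [-0.5   0.54  0.62  1.99 -0.45  0.74 -0.7 ]
```

Request:
play_rows:
  motion:
    - [-1,-2,0,0,0,0,0]
    - [-1,-3,0,0,0,0,0]
    - [-1,-4,0,0,0,0,0]
    - [-1,-5,0,0,0,0,0]
    - [-1,-6,0,0,0,0,0]
    - [-1,-6,0,0,0,0,0]

```text
clock: 6.15
position: [0.5384, -0.0192, 0.0711]
ee_rot: [2.684, -1.628, 0.013]
force: [7.2, -9.4, -9.4]
width: 0.238
```

```bash
python3 -c "
from h import *
st()"
```

```text
t 6.15 clampxy mm 1.6 -33.2 z 71.1 yaw -62.5 tilt 0.51
F clamp 2.1 -11.7 -9.4 T [-0.83 -0.62  0.22] w 21.9 q [-0.51  0.54  0.62  2.   -0.45  0.74 -0.71]
```

Request:
play_rows:
  motion:
    - [-1,-3,0,0,0,0,0]
    - [-1,-4,0,0,0,0,0]
    - [-1,-5,0,0,0,0,0]
    - [-1,-5,0,0,0,0,0]

```text
clock: 6.55
position: [0.5372, -0.0169, 0.0711]
ee_rot: [2.681, -1.63, 0.019]
force: [6.9, -9.0, -9.6]
width: 0.237
```

```bash
python3 -c "
from h import *
st()"
```

```text
t 6.55 clampxy mm 1.6 -30.6 z 71.1 yaw -62.6 tilt 0.72
F clamp 1.9 -11.2 -9.6 T [-0.66 -0.46  0.34] w 21.8 q [-0.52  0.54  0.62  2.   -0.45  0.73 -0.72]
```

Request:
play_rows:
  motion:
    - [-1,-3,0,0,0,0,0]
    - [-1,-4,0,0,0,0,0]
    - [-1,-5,0,0,0,0,0]
    - [-1,-5,0,0,0,0,0]

```text
clock: 6.95
position: [0.5368, -0.0162, 0.0711]
ee_rot: [2.677, -1.632, 0.029]
force: [11.6, -13.9, -13.7]
width: 0.238
```

```bash
python3 - <<'E'
from h import *
st()
p=arm.get_image("side");cv2.imwrite("pics/s2.png",cv2.resize(p["img"][190:340,230:390],(640,600)))
E
```

```text
t 6.95 clampxy mm 1.6 -29.9 z 71.1 yaw -62.7 tilt 1.1
F clamp 3.8 -17.7 -13.7 T [-1.75 -1.25  0.28] w 21.9 q [-0.53  0.54  0.63  2.01 -0.45  0.73 -0.73]
```

View pics/s2.png

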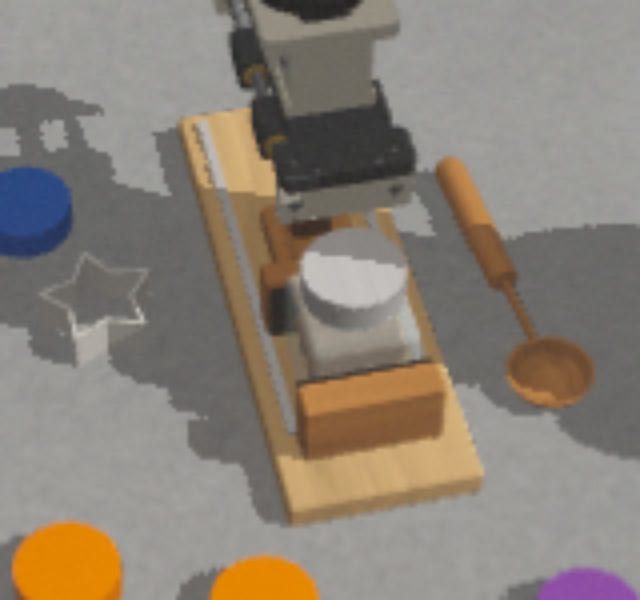

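The jar at (350,320) is now between both pads. The jaw stalled and the force rose to 18 N, so I'll press a bit more.

Request:
play_rows:
  motion:
    - [-1,-5,0,0,0,0,0]
    - [-1,-7,0,0,0,0,0]
    - [-1,-8,0,0,0,0,0]
    - [-1,-8,0,0,0,0,0]
    - [-1,-8,0,0,0,0,0]

```text
clock: 7.5
position: [0.537, -0.0163, 0.0712]
ee_rot: [2.669, -1.637, 0.047]
force: [18.7, -24.8, -25.3]
width: 0.241
```

```bash
python3 -c "
from h import *
st()"
```

```text
t 7.5 clampxy mm 1.6 -30.0 z 71.2 yaw -63.0 tilt 1.8
F clamp 5.0 -30.7 -25.3 T [-3.83 -2.62  0.37] w 22.2 q [-0.54  0.53  0.63  2.01 -0.44  0.71 -0.74]
```

Request:
play_rows:
  motion:
    - [-1,-5,0,0,0,0,0]
    - [-1,-2.5,0,0,0,0,0]
    - [-1,-2,0,0,0,0,0]
    - [0.2,-1,0,0,0,0,0]
    - [0.2,-1,0,0,0,0,0]
    - [0.2,-1,0,0,0,0,0]
    - [0.2,-1,0,-30,0,0,0]
    - [0.2,-1,0,-60,0,0,0]
    - [0.6,-1,0,-90,0,0,0]
    - [1,-1,0,-90,0,0,0]

```text
clock: 8.5
position: [0.5367, -0.0131, 0.1646]
ee_rot: [2.673, -1.639, 0.053]
force: [0.3, 0.6, 0.2]
width: 0.728
```

```bash
python3 - <<'E'
from h import *
st()
p=arm.get_image("top");P=fit([cloud(p)])
q=np.c_[(P[:,:2]-O)@XC,(P[:,:2]-O)@YC,P[:,2]]
q=q[(abs(q[:,0])<.062)&(abs(q[:,1])<.17)]
C=q[(q[:,2]>.1)&(q[:,2]<.113)&(q[:,1]>.02)];print("cap",len(C),C.mean(0),(C.min(0)+C.max(0))/2)
H=q[(q[:,2]>.096)&(q[:,2]<.113)&(q[:,1]<.0)];print("post",len(H),H.min(0) if len(H) else 0,H.max(0) if len(H) else 0)
p=arm.get_image("side");cv2.imwrite("pics/s3.png",cv2.resize(p["img"][190:340,230:390],(640,600)))
tgt(-.002,.068,.15,-62.34)
E
```

```text
t 8.5 clampxy mm 2.9 -27.0 z 164.6 yaw -63.0 tilt 1.97
F clamp 0.5 0.4 0.2 T [ 0.02  0.13 -0.04] w 67.0 q [-0.64  0.4   0.74  1.93 -0.32  0.9  -0.85]
cap 71 [0.01249089 0.08583273 0.10689363] [0.01122024 0.08460159 0.10650582]
post 0 0 0
shift [-94.    4.6   8.6] turn [-0.008 -0.03  -0.011]
```

View pics/s3.png

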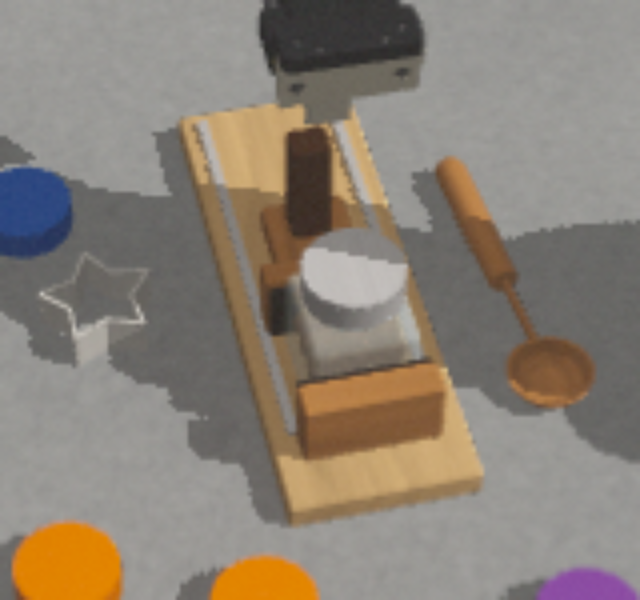

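The jaw stays shut on the jar and the handle is free. Now I'll move over the lid.

Request:
play_rows:
  motion:
    - [1,-25,1,2,0,0,0]
    - [1,-50,2,4,0,-0.015,0]
    - [1,-75,4,7,-0.008,-0.03,-0.011]
    - [1,-94,5,9,-0.008,-0.03,-0.011]
    - [1,-94,5,9,-0.008,-0.03,-0.011]
    - [1,-94,5,9,-0.008,-0.03,-0.011]

```text
clock: 9.2
position: [0.4874, 0.0685, 0.1489]
ee_rot: [2.688, -1.625, -0.0]
force: [0.3, -0.2, -0.2]
width: 1.002
```

```bash
python3 - <<'E'
from h import *
st()
def capc(W,l):
    P=fit([W]);q=np.c_[(P[:,:2]-O)@XC,(P[:,:2]-O)@YC,P[:,2]]
    C=q[(q[:,2]>.09)&(q[:,2]<.111)&(q[:,1]>.02)&(q[:,1]<.12)&(abs(q[:,0])<.045)];T=C[C[:,2]>.103]
    H=q[(q[:,2]>.096)&(q[:,2]<.111)&(q[:,1]<.0)&(q[:,1]>-.12)&(abs(q[:,0])<.03)]
    print(l,"cap",len(C),C[:,:2].mean(0).round(4),C.min(0).round(4),C.max(0).round(4),"top",T.mean(0).round(4),"post",len(H),H.mean(0).round(4))
capc(np.load("side0.npz")["w"],"before")
p=arm.get_image("side");capc(cloud(p),"after")
cv2.imwrite("pics/s4.png",cv2.resize(p["img"][190:340,230:390],(640,600)))
p=arm.get_image("wrist");cv2.imwrite("pics/w4.png",p["img"])
W=cloud(p);q=W.reshape(-1,3);q=q[~np.isnan(q[:,0])];q=np.c_[(q[:,:2]-O)@XC,(q[:,:2]-O)@YC,q[:,2]]
T=q[(abs(q[:,2]-.107)<.004)&(abs(q[:,0])<.05)&(abs(q[:,1]-.068)<.05)]
if len(T)>20: print("wrist cap",len(T),cv2.minEnclosingCircle((T[:,:2]*1000).astype(np.float32)))
tgt(-.002,.068,.084,-62.34)
E
```

```text
t 9.2 clampxy mm -2.9 68.2 z 148.9 yaw -62.3 tilt 0.06
F clamp 0.2 -0.4 -0.2 T [-0.08  0.12  0.01] w 92.2 q [-0.81  0.36  0.73  2.03 -0.31  0.86 -0.99]
before cap 530 [-0.0009  0.0691] [-0.03    0.033   0.0902] [0.0268 0.0964 0.1109] top [-0.0019  0.0656  0.1068] post 96 [ 0.0011 -0.072   0.1037]
after cap 374 [0.0058 0.0827] [-0.0286  0.0459  0.0901] [0.0281 0.1024 0.1109] top [0.0064 0.0793 0.1068] post 58 [ 0.0052 -0.0251  0.1037]
wrist cap 7305 ((-1.168480634689331, 69.27783203125), 29.016815185546875)
shift [-0.9 -0.7 65.4] turn [-0.    -0.001 -0.001]
```

View pics/s4.png

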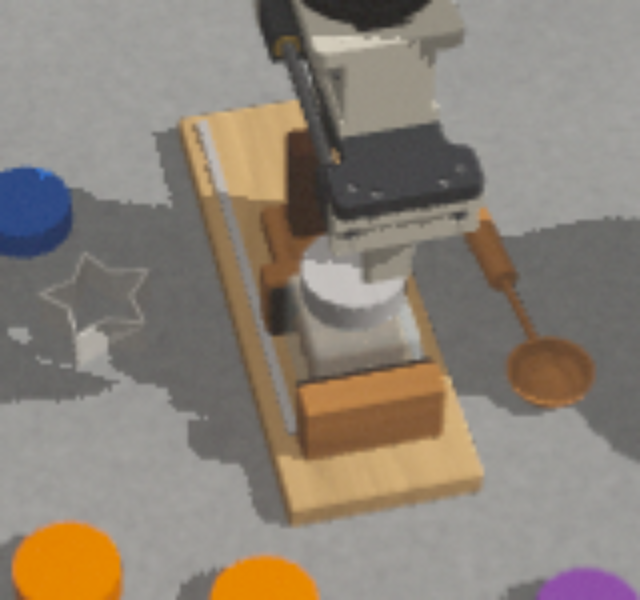

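View pics/w4.png

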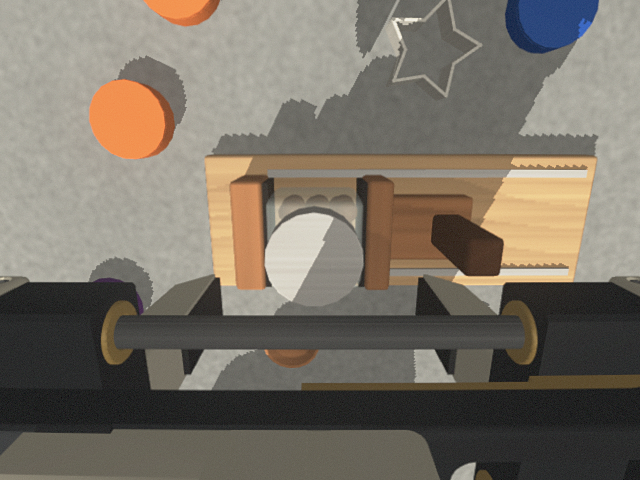

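The jar is square between the pads, and the wrist depth puts the lid centre at clamp (-1.2, 69.3) mm. I'll go down and grip the lid.

Request:
play_rows:
  motion:
    - [1,-1,-1.5,15,0,0,0]
    - [1,-1,-1.5,35,0,0,0]
    - [1,-1,-1.5,55,0,0,0]
    - [1,-1,-1.5,65,0,0,0]
    - [1,-1,-1.5,65,0,0,0]
    - [-1,-1,-1.5,65,0,0,0]
    - [-1,-1,-1.5,65,0,0,0]
    - [-1,-1,-1.5,65,0,0,0]
    - [-1,-1,-1.5,65,0,0,0]
    - [-1,-1,-1.5,65,0,0,0]
  force: 40

```text
clock: 10.3
position: [0.4888, 0.0702, 0.0847]
ee_rot: [-2.687, 1.626, 0.0]
force: [-1.7, 3.1, 3.5]
width: 0.627
```

```bash
python3 -c "
from h import *
st()"
```

```text
t 10.3 clampxy mm -0.9 69.0 z 84.7 yaw -62.4 tilt 0.04
F clamp -0.1 3.6 3.5 T [ 0.64  0.3  -0.04] w 57.7 q [-0.73  0.46  0.65  2.09 -0.42  0.72 -0.9 ]
```

Request:
play_rows:
  motion:
    - [-1,-0.8,0,0,0,0,0]
    - [-1,-0.8,0,0,0,0,-0.06]
    - [-1,-0.8,0,0,0,0,-0.12]
    - [-1,-0.8,0,0,0,0,-0.18]
    - [-1,-0.8,0,0,0,0,-0.24]
    - [-1,-0.8,0,0,0,0,-0.3]
    - [-1,-0.8,0,0,0,0,-0.3]

```text
clock: 11.0
position: [0.4885, 0.0711, 0.0847]
ee_rot: [-2.9, 1.205, 0.0]
force: [-0.2, 1.9, -0.3]
width: 0.627
```

```bash
cat >> h.py <<'E'
def jarview(n):
    p=arm.get_image("wrist");cv2.imwrite(f"pics/{n}.png",p["img"])
E
python3 - <<'E'
from h import *
st();jarview("w5")
E
```

```text
t 11.0 clampxy mm -0.8 69.9 z 84.7 yaw -45.1 tilt 0.06
F clamp 0.8 1.8 -0.3 T [ 0.23  0.17 -0.17] w 57.7 q [-0.67  0.44  0.56  2.08 -0.36  0.71 -0.67]
```

View pics/w5.png

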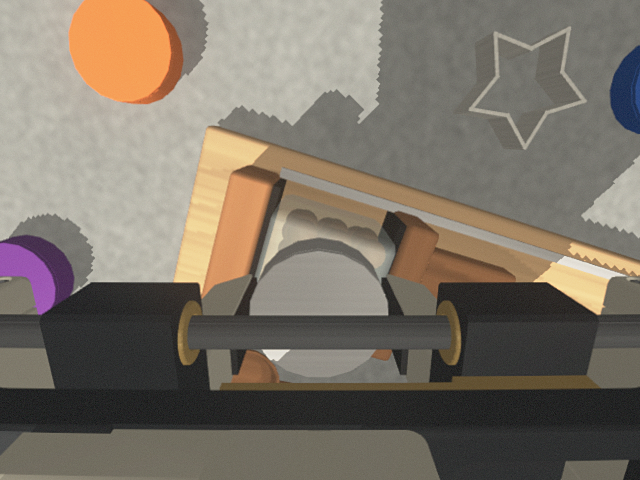

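Turned 0.3 rad; the jar, seen between the jaws at (330,220), still looks parallel to the pads. I'll keep turning.

Request:
play_rows:
  motion:
    - [-1,0,0,0,0,0,-0.09]
    - [-1,0,0,0,0,0,-0.18]
    - [-1,0,0,0,0,0,-0.27]
    - [-1,0,0,0,0,0,-0.36]
    - [-1,0,0,0,0,0,-0.45]
    - [-1,0,0,0,0,0,-0.54]
    - [-1,0,0,0,0,0,-0.63]
    - [-1,0,0,0,0,0,-0.72]
    - [-1,0,0,0,0,0,-0.8]
    - [-1,0,0,0,0,0,-0.8]

```text
clock: 12.05
position: [0.4888, 0.071, 0.0847]
ee_rot: [-3.14, -0.015, -0.001]
force: [1.2, 1.6, -0.1]
width: 0.628
```

```bash
python3 - <<'E'
from h import *
st();jarview("w6")
E
```

```text
t 12.05 clampxy mm -0.5 69.7 z 84.7 yaw 0.6 tilt 0.08
F clamp 1.9 0.9 -0.1 T [ 0.19 -0.13 -0.16] w 57.8 q [-0.51  0.41  0.34  2.07 -0.21  0.69 -0.02]
```

View pics/w6.png

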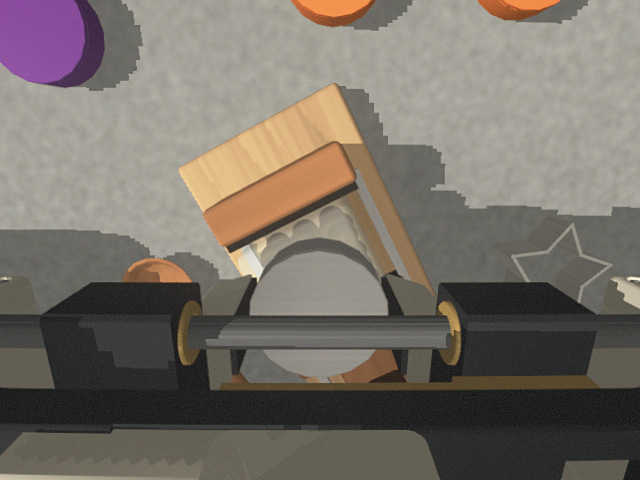

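Total turn is 1.10 rad, and the jar at (330,225) is still flush with the fixed pad. A gentle lift test comes next.

Request:
play_rows:
  motion:
    - [-1,0,0,-1,0,0,0]
    - [-1,0,0,-2,0,0,0]
    - [-1,0,0,-3,0,0,0]
    - [-1,0,0,-3,0,0,0]

```text
clock: 12.5
position: [0.4887, 0.0709, 0.0879]
ee_rot: [-3.141, -0.01, -0.001]
force: [0.8, 0.0, -0.6]
width: 0.63
```

```bash
python3 -c "
from h import *
st()"
```

```text
t 12.5 clampxy mm -0.6 69.7 z 87.9 yaw 0.4 tilt 0.07
F clamp 0.7 -0.4 -0.6 T [0.05 0.01 0.01] w 58.0 q [-0.51  0.41  0.34  2.07 -0.21  0.7  -0.03]
```

The lid comes free. I'll lift it to about 2 cm of clearance, 37 mm in all.

Request:
play_rows:
  motion:
    - [-1,0,0,-4,0,0,0]
    - [-1,0,0,-8,0,0,0]
    - [-1,0,0,-13,0,0,0]
    - [-1,0,0,-18,0,0,0]
    - [-1,0,0,-23,0,0,0]
    - [-1,0,0,-28,0,0,0]
    - [-1,0,0,-32,0,0,0]
    - [-1,0,0,-34,0,0,0]
    - [-1,0,0,-34,0,0,0]
    - [-1,0,0,-34,0,0,0]

```text
clock: 13.5
position: [0.4886, 0.0709, 0.1218]
ee_rot: [-3.141, -0.01, -0.001]
force: [-0.4, -0.3, -0.6]
width: 0.625
```

```bash
python3 - <<'E'
from h import *
st()
p=arm.get_image("side");cv2.imwrite("pics/s7.png",cv2.resize(p["img"][190:340,230:390],(640,600)))
E
```

```text
t 13.5 clampxy mm -0.8 69.7 z 121.8 yaw 0.4 tilt 0.06
F clamp -0.5 -0.1 -0.6 T [-0.15 -0.01  0.04] w 57.5 q [-0.53  0.36  0.36  2.04 -0.18  0.78 -0.06]
```

View pics/s7.png

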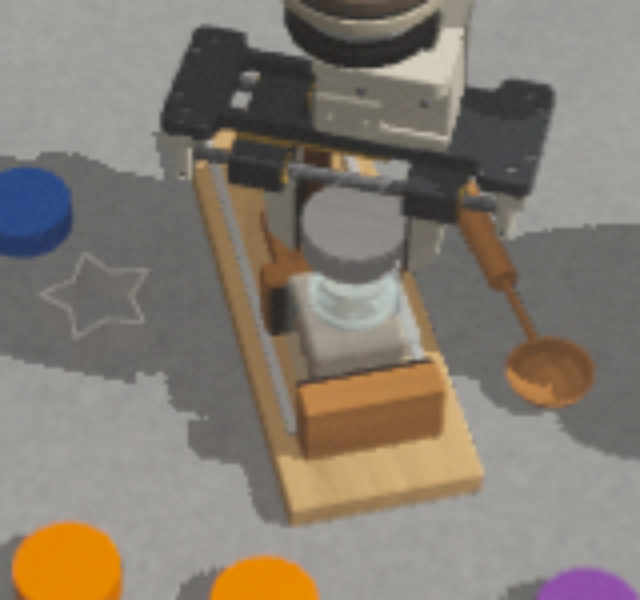

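The lid (350,230) is held level above the open neck (350,300), the jar is square in the shut clamp, and the cutter and spoon are where they were. Handing in.

```bash
python3 -c "
from h import *
print(arm.sign_off())"
```

```text
the job is handed in; nothing more can be done
None
```

The jar is open and I've handed the job in at about 13.5 s of the 64 s allowed; the system gave no verdict.

- **Clamping:** I slid the jaw in by its handle until it stalled on the jar, pressed to about 31 N at the tool (roughly 20 N on the jar, allowing for the stiff jaw), then let go. The jaw stayed shut.
- **Unscrewing:** I gripped the lid at 40 N and turned it 1.10 rad anticlockwise. The tool's turn is the only measure of this, as the thread angle can't be read directly. The lid then came up with almost no resistance (0.6 N).
- **Final hold:** The lid was lifted 37 mm, which leaves about 20 mm of air above the rim by calculation from the heights. The tool is level to 0.1° and within about 1 mm sideways of where it gripped the lid, straight over the mouth.
- **Surroundings:** The last side picture shows the jar square in the shut clamp, and the cutter and spoon where they were. The mug, spare jar and tin were not in that picture, but the arm did not go near the spare jar or tin, and it passed the mug's side of the table well above mug height.

One reading disagreed: after the handle was released, the side-camera depth put the lid about 10 mm further along the clamp and 8 mm further across than the wrist camera did. The gripper was partly blocking that view, so I used the wrist value. The grip at 57.7 mm on a 58 mm lid, with little side force, bore that out.

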